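# Push the long blank home and call the clamps

### The arm

A 6-joint arm with a two-finger parallel gripper is mounted at the origin on the work surface. World frame = base frame: x ahead of the robot, y to its left, z up, the work surface at z = 0. Lengths are in m, angles in rad, forces in N, time in s.
With the tool pointing down it reaches from about 0.275 to 0.725 m from the base axis. Payload 5.6 kg.
Tool frame: the origin (TCP) lies between the finger pads; the fingertips stand 22 mm ahead of it and the grasp point (between the pads) lies 3 mm ahead of it; z points along the fingers, y is the line along which they close (so a half turn about z gives the same grasp; the last joint's range is limited). The gripper opens to 85 mm and grips with 20 to 120 N. Pads are 22 mm wide; open, the fingers measure 114 mm over their backs; the gripper's body (76 mm by 85 mm) begins 54 mm behind the grasp point. The pads swing forward as they close: fully open they stand 13 mm farther back than shut.
Start: joints at [1.47, 0.255, 0.108, 0, -1.424, -0.285], TCP at [0.207, 0.51, 0.253] pointing down, gripper open.
Joint ranges: [-2.95, 2.95], [-1.21, 1.97], [-1.09, 1.5], [-2.87, 1.71], [-2.94, -0.07], [-3.05, 3.05]. Speed limits (rad/s): [2.57, 2.57, 3.14, 3.14, 3.14, 3.14].

### API

Orientations are given as a unit quaternion [w, x, y, z].
In Python, from cell import manip gives the robot as it stands.
- The arm moves only by the shell command python3 -m pendant 'ROWS' [FORCE]. ROWS is JSON, a list of rows, each an object of numbers: "tx", "ty", "tz": the shift along the tool's x, y, z in mm; "twist": the turn about the tool's z in rad; "grip": the finger opening in mm, from 0 to 85.4. In form: [{"tx": .., "ty": .., "tz": .., "twist": .., "grip": ..}, ...]. A call has exactly 8 rows; each row is the pose to reach, as a shift and turn from the pose commanded when the call began, along the tool's axes at that moment; what a row does not reach only later rows make up. A row lasts 1/10 s, in which the tool goes at most 50 mm and 8.59 degrees, less where a joint would pass 70% of its speed; a pose out of reach is approached as far as the arm can. A call with a gripper value outside its range is refused whole. The fingers move at their own pace and stop on an object; FORCE is the grip in N (left out, the last holds). Time passes only in rows, so rows that repeat a pose let the fingers close, or fill a call up. It gives the time, the measured TCP pose, the force, the opening and the grip force at its end, in the units of the state.
- manip.get_state(): the state, without advancing time (a new reading comes with each control period).
- manip.get_image(name): name is "side" or "top"; returns the picture (420x560x3 uint8, red, green, blue); there is no depth.
- manip.calibration(name): a dict with "intrinsics" (3x3 intrinsics, pixels), "k1" (the pictures are not rectified: a ray, as slopes to the right and down, at radius r is drawn at 1 + k1 r^2 times it, then the intrinsics apply), "extrinsics" (4x4, takes a point from world to camera coordinates). Camera axes: x right, y up, looking along -z (the intrinsics and any distortion apply to the point x, -y, -z); pixel columns grow to the right and rows downward; lengths in m; the calibration is good to about 2 mm. A picture is of the moment at which its call begins. calibration takes no time and is no camera call.
- manip.sign_off(): hands the job in; it is judged then, once.
The state is a dict: "time": time; "qpos": joint angles; "qvel": joint speeds; "joint_efforts": joint torques, N m; "ee_pos": TCP position; "tool_rot": TCP orientation; "ft_force": force on the tool from outside, world axes, zero at the start; "ft_torque": the same for the moment, N m; "width": opening from 0.0 (shut) to 1.0 (fully open); "finger_force": force on a finger pad.
Only numpy, scipy, OpenCV 4.12 (cv2) and the standard library are available. Lean on these libraries where they do the work, as an engineer would, in place of code of your own. Each camera call takes 0.05 s, during which the arm holds its last target. There are 200 camera calls.

### The job

In the three-lane clamping jig, gently push the longest wooden blank along its lane with the fingertips until its far end meets the stop bar, without picking it up. Then press the wide button on the control box gently, well down, let it come up again and draw back clear. Leave the two shorter blanks, the two small buttons and everything else on the bench as they are.

Things in the scene. Friction and masses are not known exactly. Their poses are not given: they have to be found in the camera images.
- jig: Fixed clamping jig, dark steel plate 300 x 206 x 12 mm; origin under its centre at bench height. Three lanes along its x axis, which points from the open (robot) end to the stop bar; z up. Lane centres at y = -62, 0, +62 mm, lanes 44 mm wide, floor 12 mm above the bench, between strips 10 mm higher than the floor. One blank per lane, which in which varies. Position and yaw vary.
- jig_stop (a point): Middle of the stop bar's face towards the blanks, at jig x = +120 mm, y = 0, 27 mm above the bench. The aluminium bar runs straight across the far end of all three lanes; its top is 42 mm above the bench (small steel cylinders on it reach 64 mm).
- blank_long_center (a point): Centre of the longest wooden blank, a loose square-cut bar 140 mm long (its x, along the lane), 40 mm wide (y), 36 mm high, about 0.14 kg, lying on the lane floor with its far end some 35 to 65 mm short of the stop. Its x axis points to the stop bar. It slides easily (about 1 N).
- blank_long_rear (a point): Centre of the end face of the longest blank nearest the open (robot) end of the lane, 70 mm behind its centre, 18 mm above the lane floor (30 mm above the bench): the face to push.
- blank_long_front (a point): Centre of the far end face of the longest blank, 70 mm ahead of its centre: the face that is to meet the stop bar.
- blank_mid_center (a point): Centre of the middle blank, 100 mm long, 40 x 36 mm, loose in another lane; leave it alone.
- blank_short_center (a point): Centre of the shortest blank, 75 mm long, 40 x 36 mm, loose in another lane; leave it alone.
- box: Grey control box fixed to the bench, 240 mm (its x) x 90 mm (y) x 55 mm high, origin under its centre. Three round white buttons with black collars stand in a row on its top at box x = -70, 0 and +70 mm; which of them is the wide one varies. Position and yaw vary.
- btn_wide_top (a point): Middle of the top of the wide button (42 mm across, the other two 24 mm), which is pressed straight down; tops are 79 mm above the bench when up.
- btn_wide (a joint): Travel of the wide button in m: 0 up, 0.008 fully down against a hard end. Sprung: the force grows from 1.5 N to 5 N at full travel and it comes up again by itself.
- btn_a (a joint): Travel in m of one of the two small buttons (24 mm across), 0 up; leave alone.
- btn_b (a joint): Travel in m of the other small button (24 mm across), 0 up; leave alone.
- offcut: Loose dark wooden block 30 x 30 mm, 65 mm tall, standing on the bench in the gap between jig and control box; origin under its centre. Leave alone.
- glue: Standing glue bottle, 60 mm across, 150 mm tall, to the left of the jig; origin under its centre. Leave alone.
- mug: Mug, 80 mm across, 90 mm tall, beyond the control box; origin under its centre. Leave alone.
- driver: Screwdriver lying on the bench on the left, nearer the robot than the jig's middle. Leave alone.
- collar: Steel collar lying flat, 56 mm across, 20 mm high, right of the control box, nearer the robot; origin under its centre. Leave alone.
There are look-alikes about, which are no part of the job. Leave any pink look-alike of the part that bears blank_long_center alone.

How it is judged:
On the way, in this order (a step that is already met when the one before it is completed fails the run):
1. the longest blank is home against the stop bar (x of blank_long_front in the frame of jig above 0.116 m and height (world z) of blank_long_center below 0.034 m), for 0.2 s.
2. the wide button is pressed down (5 mm or more of its 8 mm) (value of joint btn_wide above 0.005 m), for 0.05 s.
At the end, for the whole second after the job is handed in: The longest blank lies flat in its lane with its far end within 4 mm of the stop bar, at rest; all buttons are up; shorter blanks within 10 mm, offcut within 15 mm and the other loose things within 20 mm of where they stood (all of step 1 and linear speed of blank_long below 0.01 m/s and angle between the x axis of blank_long_center and the x axis of jig, either way round below 0.12 rad and value of joint each of btn_wide, btn_a, btn_b below 0.0015 m and distance of each of blank_mid_center, blank_short_center from where it was at the start of the episode below 0.01 m and distance of offcut from where it was at the start of the episode below 0.015 m and distance of each of glue, mug, driver, collar from where it was at the start of the episode below 0.02 m); the robot touches nothing.
It fails at once if the longest blank is lifted (10 mm) or tipped (height (world z) of blank_long_center above 0.04 m or angle between blank_long_center's own z axis and vertical above 0.2 rad).
It fails at once if the wide button is pressed while the longest blank is not home (value of joint btn_wide above 0.003 m and not (x of blank_long_front in the frame of jig above 0.116 m and height (world z) of blank_long_center below 0.034 m)).
It fails at once if a small button is pressed (2 mm or more) (value of joint any of btn_a, btn_b above 0.002 m).
It fails at once if the longest blank is pushed or squeezed hard (over 40 N), or the wide button is pushed hard (over 30 N) (contact force between the fingers and blank_long above 40 N or contact force between the fingers and btn_wide above 30 N).
It fails at once if a bystander is moved (distance of any of blank_mid_center, blank_short_center from where it was at the start of the episode above 0.01 m or distance of offcut from where it was at the start of the episode above 0.015 m or distance of any of glue, mug, driver, collar from where it was at the start of the episode above 0.02 m).
It also fails if it takes over 42 s, if anything falls off the work surface, if the arm or the gripper's body presses on something with over 40 N, if the wrist force passes 120 N, or if a joint passes its speed limit or range.

## Working session

There is one attempt and no reset: what is moved stays moved. The work goes in short steps, Python scripts to look and compute and a shell command to move; the robot and the scene stay as the last step left them, time stands still between calls to the robot, and variables do not carry over. Pictures are saved under pics/ and viewed, at most 10 in all, crops included, and the job is handed in when it is done.

```bash
mkdir -p pics; ls; python3 - <<'E'
from cell import manip
import cv2,numpy as np
np.set_printoptions(precision=4,suppress=True)
for n in("top","side"):
    cv2.imwrite(f"pics/{n}0.png",manip.get_image(n)[:,:,::-1]); c=manip.calibration(n); print(n,c["intrinsics"],c["k1"],c["extrinsics"])
s=manip.get_state();print(s)
E
```

```text
pics
top [[526.8446   0.     283.2709]
 [  0.     526.8446 212.1452]
 [  0.       0.       1.    ]] -0.19034116791497038 [[-0.027  -0.9994 -0.0199  0.0012]
 [ 0.9891 -0.0296  0.1441 -0.5494]
 [-0.1446 -0.0157  0.9894 -1.2898]
 [ 0.      0.      0.      1.    ]]
side [[446.1755   0.     277.3015]
 [  0.     446.1755 209.1367]
 [  0.       0.       1.    ]] -0.13680465935586356 [[ 0.8372 -0.5465 -0.0233 -0.4676]
 [ 0.3493  0.5014  0.7916 -0.2124]
 [-0.4209 -0.6708  0.6106 -0.9867]
 [ 0.      0.      0.      1.    ]]
{'time': 0.1, 'qpos': array([ 1.4696,  0.2557,  0.1071, -0.0004, -1.4239, -0.2846]), 'qvel': array([-0.0003, -0.0009,  0.0027,  0.0018,  0.0022,  0.0014]), 'joint_efforts': array([ -0.003 , -38.7602,  23.8474,   5.378 ,  -0.0038,   0.    ]), 'ee_pos': array([0.2068, 0.5092, 0.2525]), 'tool_rot': array([ 0.0009,  0.9814, -0.1917, -0.0001]), 'ft_force': array([ 0.0621, -0.4887,  0.9794]), 'ft_torque': array([0.0154, 0.012 , 0.0043]), 'finger_force': 0.0, 'width': 0.9995417675800078}
```

View pics/top0.png

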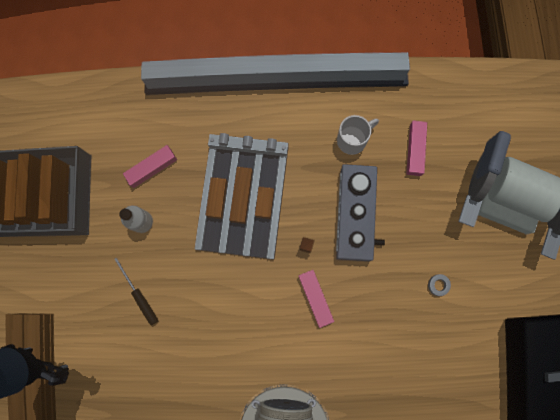

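View pics/side0.png

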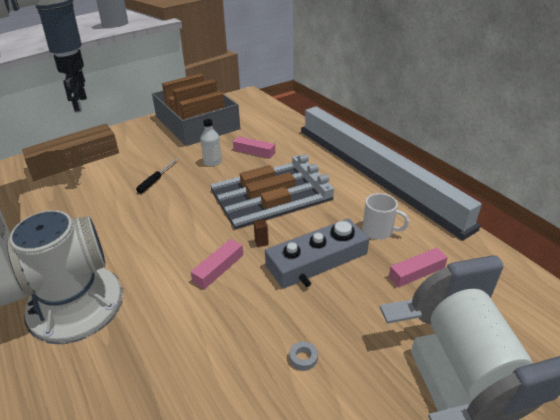

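The top view shows the jig around (243,197), with the longest blank in the middle lane from about (247,168) to (237,222). The wide button is the farthest one, at about (359,183). In the side view the blank is near (270,185) and the wide button near (343,230).

```bash
cat > h.py <<'E'
from cell import manip
import cv2,numpy as np
np.set_printoptions(precision=4,suppress=True)
def ray(n,uv):
    c=manip.calibration(n);K=np.array(c["intrinsics"]);E=np.array(c["extrinsics"])
    d=(np.array(uv,float)-K[:2,2])/K[0,0]
    rd=np.hypot(*d);r=rd
    for _ in range(30): r=rd/(1+c["k1"]*r*r)
    s=d*(r/rd if rd>0 else 1)
    R=E[:3,:3];v=R.T@np.array([s[0],-s[1],-1.]);return -R.T@E[:3,3],v/np.linalg.norm(v)
def plane(n,uv,z):
    o,v=ray(n,uv);return o+v*(z-o[2])/v[2]
def two(a,b):
    o1,v1=ray("top",a);o2,v2=ray("side",b)
    t=np.linalg.lstsq(np.c_[v1,-v2],o2-o1,rcond=None)[0]
    p,q=o1+v1*t[0],o2+v2*t[1];return (p+q)/2,np.linalg.norm(p-q)
def px(n,p):
    c=manip.calibration(n);K=np.array(c["intrinsics"]);E=np.array(c["extrinsics"])
    q=E[:3,:3]@p+E[:3,3];s=np.array([q[0],-q[1]])/-q[2];return K[:2,2]+K[0,0]*s*(1+c["k1"]*(s@s))
E
python3 - <<'E'
import cv2
t=cv2.imread("pics/top0.png")[125:265,190:390]; cv2.imwrite("pics/tc.png",cv2.resize(t,None,fx=4,fy=4,interpolation=cv2.INTER_CUBIC))
t=cv2.imread("pics/side0.png")[150:290,200:400]; cv2.imwrite("pics/sc.png",cv2.resize(t,None,fx=4,fy=4,interpolation=cv2.INTER_CUBIC))
E
```

```text
(no output)
```

View pics/tc.png

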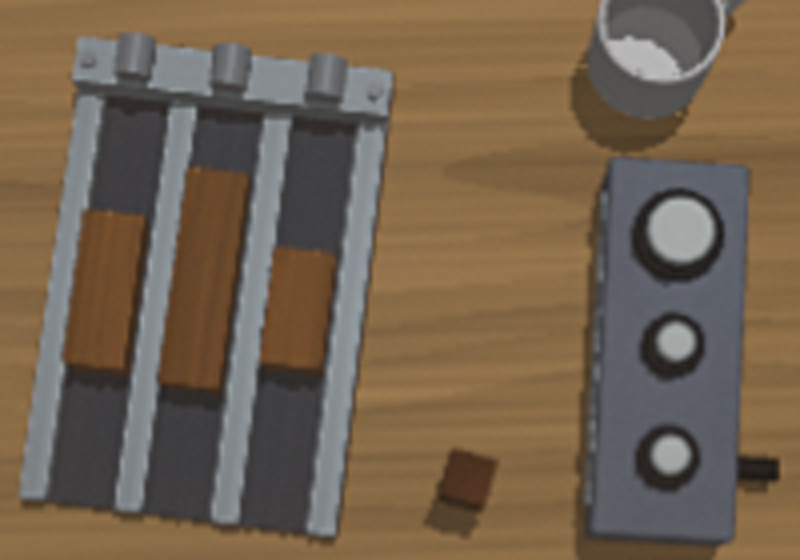

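View pics/sc.png

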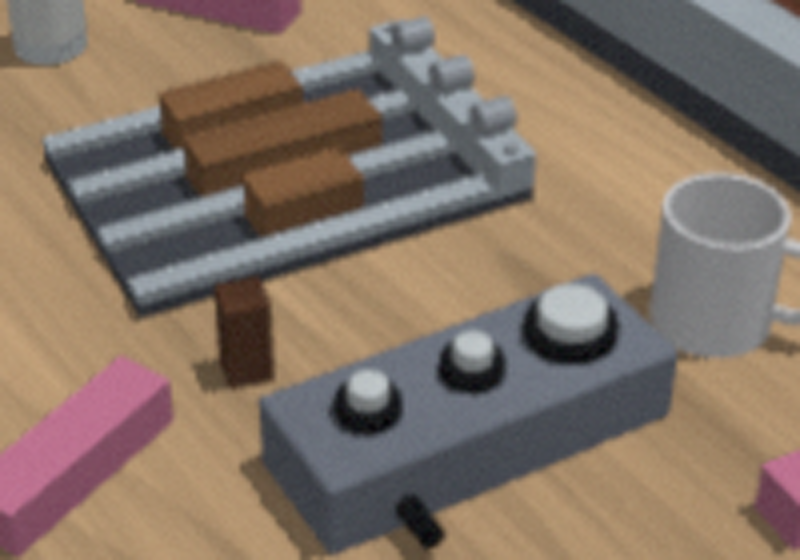

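```bash
python3 - <<'E'
from h import *
T=lambda x,y:((x+.5)/4-.5+190,(y+.5)/4-.5+125)
S=lambda x,y:((x+.5)/4-.5+200,(y+.5)/4-.5+150)
P={'rearL':((160,381),(184,145)),'rearR':((219,387),(200,168)),'frontL':((188,169),(364,94)),'frontR':((249,173),(382,120)),
'wide':((683,231),(574,310)),'mid':((676,342),(474,347)),'near':((670,454),(368,385)),'offcut':((471,467),(243,290)),
'boxNL':((588,533),(263,402)),'boxFR':((748,168),(675,348)),'boxFL':((611,158),(598,277)),'boxNR':((733,540),(330,490))}
for k,(a,b) in P.items():
    p,e=two(T(*a),S(*b)); print(k,p,'err',round(e,4))
# clean strips/stop: bar top face z=.042; strip tops z=.022
for k,a,z in [('rL',T(160,381),.048),('rR',T(219,387),.048),('fL',T(188,169),.048),('fR',T(249,173),.048),('barNearL',T(77,82),.042),('barNearR',T(388,116),.042),('jigNL',T(22,499),.022),('jigNR',T(334,538),.022),('jigFL',T(92,96),.022),('rail2n',T(130,511),.022),('rail2f',T(182,107),.022),('rail3n',T(226,523),.022),('rail3f',T(275,117),.022)]:
    print(k,plane('top',a,z))
# button masks
for n,o in(("top",(330,160,390,260)),("side",(270,200,370,270))):
    im=cv2.imread(f"pics/{n}0.png");h=cv2.cvtColor(im,cv2.COLOR_BGR2HSV)
    m=((h[:,:,2]>150)&(h[:,:,1]<40)).astype('uint8');k=np.zeros_like(m);k[o[1]:o[3],o[0]:o[2]]=1
    nn,_,st,ce=cv2.connectedComponentsWithStats(m*k)
    print(n,[(s.tolist(),c.round(2).tolist()) for s,c in zip(st[1:],ce[1:]) if s[4]>8])
E
```

```text
rearL [0.5328 0.1221 0.0397] err 0.0018
rearR [0.526  0.0848 0.0443] err 0.0044
frontL [0.6711 0.1013 0.0415] err 0.0028
frontR [0.6642 0.0634 0.0427] err 0.0031
wide [ 0.6125 -0.208   0.0757] err 0.0007
mid [ 0.5434 -0.2003  0.0755] err 0.0003
near [ 0.474  -0.1932  0.0764] err 0.001
offcut [ 0.4683 -0.0707  0.0668] err 0.0062
boxNL [ 0.4308 -0.1443  0.0483] err 0.0028
boxFR [ 0.6552 -0.2536  0.0572] err 0.002
boxFL [ 0.6669 -0.1683  0.0494] err 0.0003
boxNR [ 0.4214 -0.2326  0.0555] err 0.0009
rL [0.5325 0.1207 0.048 ]
rR [0.5276 0.0836 0.048 ]
fL [0.6683 0.1013 0.048 ]
fR [0.6644 0.0623 0.048 ]
barNearL [0.7303 0.1736 0.042 ]
barNearR [ 0.7004 -0.0272  0.042 ]
jigNL [0.4625 0.2137 0.022 ]
jigNR [0.4325 0.0148 0.022 ]
jigFL [0.726  0.1669 0.022 ]
rail2n [0.4531 0.1442 0.022 ]
rail2f [0.7163 0.1075 0.022 ]
rail3n [0.4439 0.0831 0.022 ]
rail3f [0.7074 0.0466 0.022 ]
top [([353, 175, 15, 15, 179], [359.94, 181.94]), ([355, 206, 8, 8, 48], [358.65, 209.65]), ([354, 235, 8, 7, 47], [357.32, 238.04])]
side [([270, 200, 42, 13, 151], [288.28, 205.15]), ([366, 200, 4, 8, 17], [367.35, 203.35]), ([335, 220, 17, 12, 153], [342.92, 226.02]), ([314, 232, 9, 8, 54], [318.06, 235.63]), ([288, 242, 9, 8, 58], [291.91, 245.52])]
```

Two-view heights agree with the text: blank top about 0.043 against 0.048, buttons 0.076 against 0.079. The blank reads 138 mm against 140, lane yaw is about -0.145, and the gap to the stop is about 50 mm. I'll move above the middle lane behind the blank, closing the fingers and aligning tool x with the lane.

```bash
python3 -m pendant '[{"tx":21,"ty":14,"tz":0,"twist":-0.03,"grip":0},{"tx":54,"ty":35,"tz":0,"twist":-0.06,"grip":0},{"tx":92,"ty":60,"tz":0,"twist":-0.1,"grip":0},{"tx":130,"ty":85,"tz":0,"twist":-0.14,"grip":0},{"tx":168,"ty":110,"tz":0,"twist":-0.18,"grip":0},{"tx":206,"ty":134,"tz":0,"twist":-0.22,"grip":0},{"tx":235,"ty":154,"tz":0,"twist":-0.24,"grip":0},{"tx":251,"ty":164,"tz":0,"twist":-0.24,"grip":0}]' 40
python3 - <<'E'
from h import *
from scipy.spatial.transform import Rotation as R
s=manip.get_state();q=s['tool_rot'];M=R.from_quat([q[1],q[2],q[3],q[0]]).as_matrix();print(M,s['ee_pos'],s['width'],M.T@(np.array([.4855,.1085,.2])-s['ee_pos']))
E
```

```text
time: 0.9
ee_pos: [0.3785, 0.2608, 0.2531]
tool_rot: [0.0, 0.997, -0.074, -0.0]
ft_force: [-0.6, 0.7, -0.9]
width: -0.001
finger_force: 0.0
[[ 0.9892 -0.1467 -0.0003]
 [-0.1467 -0.9892 -0.0005]
 [-0.0003  0.0006 -1.    ]] [0.3785 0.2608 0.2531] -0.000804913350461425 [0.1282 0.1349 0.0532]
```

```bash
python3 -m pendant '[{"tx":12,"ty":13,"tz":0,"twist":0,"grip":0},{"tx":36,"ty":38,"tz":0,"twist":0,"grip":0},{"tx":64,"ty":68,"tz":10,"twist":0,"grip":0},{"tx":92,"ty":97,"tz":25,"twist":0,"grip":0},{"tx":114,"ty":120,"tz":45,"twist":0,"grip":0},{"tx":126,"ty":133,"tz":70,"twist":0,"grip":0},{"tx":128,"ty":135,"tz":95,"twist":0,"grip":0},{"tx":128,"ty":135,"tz":110,"twist":0,"grip":0}]'
python3 -m pendant '[{"tx":0,"ty":0,"tz":10,"twist":0,"grip":0},{"tx":0,"ty":0,"tz":30,"twist":0,"grip":0},{"tx":0,"ty":0,"tz":50,"twist":0,"grip":0},{"tx":0,"ty":0,"tz":65,"twist":0,"grip":0},{"tx":0,"ty":0,"tz":75,"twist":0,"grip":0},{"tx":0,"ty":0,"tz":80,"twist":0,"grip":0},{"tx":0,"ty":0,"tz":80,"twist":0,"grip":0},{"tx":0,"ty":0,"tz":80,"twist":0,"grip":0}]'
python3 - <<'E'
from h import *
for n,o in(("top",(125,190)),("side",(150,200))):
    im=manip.get_image(n)[o[0]:o[0]+140,o[1]:o[1]+200,::-1]
    cv2.imwrite(f"pics/{n}1.png",cv2.resize(im,None,fx=2.8,fy=2.8,interpolation=cv2.INTER_CUBIC))
a,b=cv2.imread("pics/top1.png"),cv2.imread("pics/side1.png")
cv2.imwrite("pics/pair1.png",cv2.resize(np.vstack([a,b]),None,fx=.76,fy=.76,interpolation=cv2.INTER_AREA))
E
```

```text
time: 1.7
ee_pos: [0.4839, 0.1097, 0.1408]
tool_rot: [0.001, 0.997, -0.074, -0.002]
ft_force: [-0.3, 0.4, -0.6]
width: 0.002
finger_force: 0.0
time: 2.5
ee_pos: [0.4853, 0.1113, 0.064]
tool_rot: [-0.0, 0.997, -0.073, 0.001]
ft_force: [0.6, 0.7, 0.3]
width: 0.002
finger_force: 0.0
```

View pics/pair1.png

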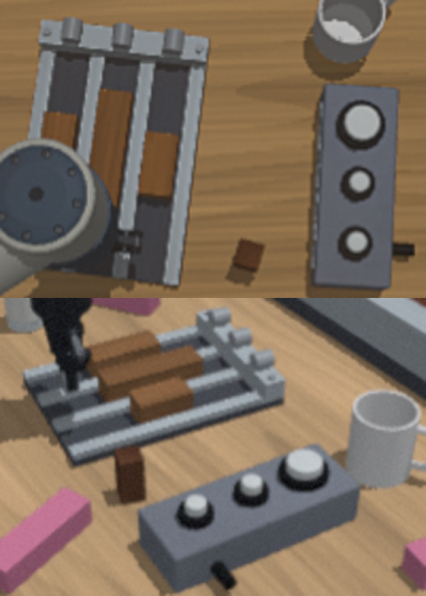

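The pair shows the gripper in the middle lane behind the blank, with its tips in the side crop at about (72,385), clear of everything. I'll check that against the projected tip.

```bash
python3 - <<'E'
from h import *
s=manip.get_state();p=s['ee_pos'];print(p,s['ft_force'])
t=p-[0,0,.022]
for n,o in(("side",(200,150,298)),("top",(190,125,0))):
    q=px(n,t);print(n,q,(q[0]-o[0])*2.128,(q[1]-o[1])*2.128+o[2])
u=np.array([.9892,-.1467]);r=np.array([.530,.102]);print('ahead,left',(r-p[:2])@u,(r-p[:2])@np.array([.1467,.9892]))
E
```

```text
[0.4853 0.1113 0.0641] [0.7346 0.3219 0.3383]
side [233.0667 192.5095] 70.36599356599278 388.4601184316847
top [233.9037 238.6708] 93.42702743845345 241.89155515384226
ahead,left 0.04554169870908191 -0.0026373110654739906
```

Projection matches to about 1.5 px. Now lower the tips to about 30 mm and creep towards the rear face, with contact expected after about 34 mm.

```bash
python3 -m pendant '[{"tx":0,"ty":1,"tz":4,"twist":0,"grip":0},{"tx":2,"ty":2,"tz":8,"twist":0,"grip":0},{"tx":6,"ty":2,"tz":11,"twist":0,"grip":0},{"tx":10,"ty":2,"tz":12,"twist":0,"grip":0},{"tx":15,"ty":2,"tz":12,"twist":0,"grip":0},{"tx":20,"ty":2,"tz":12,"twist":0,"grip":0},{"tx":24,"ty":2,"tz":12,"twist":0,"grip":0},{"tx":26,"ty":2,"tz":12,"twist":0,"grip":0}]'
python3 -m pendant '[{"tx":2,"ty":0,"tz":0,"twist":0,"grip":0},{"tx":6,"ty":0,"tz":0,"twist":0,"grip":0},{"tx":11,"ty":0,"tz":0,"twist":0,"grip":0},{"tx":16,"ty":0,"tz":0,"twist":0,"grip":0},{"tx":21,"ty":0,"tz":0,"twist":0,"grip":0},{"tx":26,"ty":0,"tz":0,"twist":0,"grip":0},{"tx":30,"ty":0,"tz":0,"twist":0,"grip":0},{"tx":33,"ty":0,"tz":0,"twist":0,"grip":0}]'
```

```text
time: 3.4
ee_pos: [0.5108, 0.1052, 0.0513]
tool_rot: [-0.0, 0.997, -0.073, 0.0]
ft_force: [-0.3, -0.1, 0.3]
width: -0.002
finger_force: 0.0
time: 4.2
ee_pos: [0.5432, 0.1004, 0.0512]
tool_rot: [0.0, 0.997, -0.073, -0.0]
ft_force: [-2.3, -0.1, 0.8]
width: -0.002
finger_force: 0.8
```

```bash
python3 -m pendant '[{"tx":2,"ty":0,"tz":0,"twist":0,"grip":0},{"tx":5,"ty":0,"tz":0,"twist":0,"grip":0},{"tx":8,"ty":0,"tz":0,"twist":0,"grip":0},{"tx":11,"ty":0,"tz":0,"twist":0,"grip":0},{"tx":14,"ty":0,"tz":0,"twist":0,"grip":0},{"tx":16,"ty":0,"tz":0,"twist":0,"grip":0},{"tx":18,"ty":0,"tz":0,"twist":0,"grip":0},{"tx":19,"ty":0,"tz":0,"twist":0,"grip":0}]'
python3 -m pendant '[{"tx":0.5,"ty":0,"tz":0,"twist":0,"grip":0},{"tx":1,"ty":0,"tz":0,"twist":0,"grip":0},{"tx":1.5,"ty":0,"tz":0,"twist":0,"grip":0},{"tx":2,"ty":0,"tz":0,"twist":0,"grip":0},{"tx":2.5,"ty":0,"tz":0,"twist":0,"grip":0},{"tx":3,"ty":0,"tz":0,"twist":0,"grip":0},{"tx":3,"ty":0,"tz":0,"twist":0,"grip":0},{"tx":3,"ty":0,"tz":0,"twist":0,"grip":0}]'
```

```text
time: 5.0
ee_pos: [0.5619, 0.0977, 0.0513]
tool_rot: [-0.0, 0.997, -0.073, 0.0]
ft_force: [-0.4, -0.1, 0.3]
width: 0.001
finger_force: 0.5
time: 5.8
ee_pos: [0.5648, 0.0973, 0.0513]
tool_rot: [-0.0, 0.997, -0.073, 0.0]
ft_force: [-0.6, -0.4, -0.7]
width: -0.001
finger_force: 0.2
```

```bash
python3 -m pendant '[{"tx":0.3,"ty":0,"tz":0,"twist":0,"grip":0},{"tx":0.6,"ty":0,"tz":0,"twist":0,"grip":0},{"tx":0.9,"ty":0,"tz":0,"twist":0,"grip":0},{"tx":1.2,"ty":0,"tz":0,"twist":0,"grip":0},{"tx":1.5,"ty":0,"tz":0,"twist":0,"grip":0},{"tx":1.8,"ty":0,"tz":0,"twist":0,"grip":0},{"tx":2,"ty":0,"tz":0,"twist":0,"grip":0},{"tx":2,"ty":0,"tz":0,"twist":0,"grip":0}]'
python3 - <<'E'
from h import *
for n,o in(("top",(125,190)),("side",(150,230))):
    im=manip.get_image(n)[o[0]:o[0]+80,o[1]:o[1]+110,::-1]
    cv2.imwrite(f"pics/{n}2.png",cv2.resize(im,None,fx=5,fy=5,interpolation=cv2.INTER_CUBIC))
a,b=cv2.imread("pics/top2.png"),cv2.imread("pics/side2.png")
cv2.imwrite("pics/pair2.png",cv2.resize(np.hstack([a,b]),(800,291)))
print(manip.get_state()['ft_force'])
E
```

```text
time: 6.6
ee_pos: [0.5667, 0.097, 0.0513]
tool_rot: [0.0, 0.997, -0.073, 0.0]
ft_force: [-0.6, 0.0, 1.9]
width: -0.002
finger_force: 0.7
[-1.7886  0.3952  1.6292]
```

View pics/pair2.png

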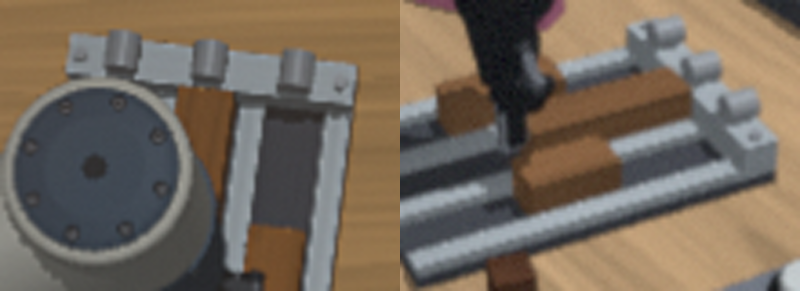

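The blank's front end now looks to be at or within a few mm of the bar, around (205,90) in the top crop. I'll creep on until the force rises.

```bash
python3 -m pendant '[{"tx":0.3,"ty":0,"tz":0,"twist":0,"grip":0},{"tx":0.6,"ty":0,"tz":0,"twist":0,"grip":0},{"tx":0.9,"ty":0,"tz":0,"twist":0,"grip":0},{"tx":1.2,"ty":0,"tz":0,"twist":0,"grip":0},{"tx":1.5,"ty":0,"tz":0,"twist":0,"grip":0},{"tx":1.5,"ty":0,"tz":0,"twist":0,"grip":0},{"tx":1.5,"ty":0,"tz":0,"twist":0,"grip":0},{"tx":1.5,"ty":0,"tz":0,"twist":0,"grip":0}]'
```

```text
time: 7.5
ee_pos: [0.5672, 0.0969, 0.0512]
tool_rot: [0.0, 0.997, -0.073, -0.001]
ft_force: [-5.9, 1.5, 4.3]
width: 0.001
finger_force: 3.0
```

Force stepped to 6 N while the arm stopped advancing, so the blank is home (front about 0.716 against the bar at 0.715). Back off, raise, and work out the button move.

```bash
python3 -m pendant '[{"tx":-1,"ty":0,"tz":0,"twist":0,"grip":0},{"tx":-3,"ty":0,"tz":0,"twist":0,"grip":0},{"tx":-8,"ty":0,"tz":0,"twist":0,"grip":0},{"tx":-16,"ty":0,"tz":0,"twist":0,"grip":0},{"tx":-22,"ty":0,"tz":-10,"twist":0,"grip":0},{"tx":-25,"ty":0,"tz":-35,"twist":0,"grip":0},{"tx":-25,"ty":0,"tz":-70,"twist":0,"grip":0},{"tx":-25,"ty":0,"tz":-100,"twist":0,"grip":0}]'
python3 - <<'E'
from h import *
from scipy.spatial.transform import Rotation as R
for a,b in(((359.94,181.94),(342.92,226.02)),((358.65,209.65),(318.06,235.63)),((357.32,238.04),(291.91,245.52))):
    print(two(a,b),plane('top',a,.079),plane('side',b,.079))
s=manip.get_state();q=s['tool_rot'];M=R.from_quat([q[1],q[2],q[3],q[0]]).as_matrix()
w,_=two((359.94,181.94),(342.92,226.02));print(s['ee_pos'],M.T@(w-s['ee_pos']))
E
```

```text
time: 8.3
ee_pos: [0.5431, 0.1004, 0.1538]
tool_rot: [-0.0, 0.997, -0.073, 0.001]
ft_force: [0.7, -0.1, 0.6]
width: 0.002
finger_force: 0.0
(array([ 0.6131, -0.2066,  0.0779]), np.float64(0.0010295792178589165)) [ 0.6133 -0.2067  0.079 ] [ 0.6117 -0.2074  0.079 ]
(array([ 0.5439, -0.2   ,  0.0774]), np.float64(0.0011401862510489315)) [ 0.5442 -0.2001  0.079 ] [ 0.5422 -0.2013  0.079 ]
(array([ 0.4743, -0.1936,  0.0776]), np.float64(0.0006477526404133879)) [ 0.4744 -0.1936  0.079 ] [ 0.4731 -0.1947  0.079 ]
[0.5431 0.1004 0.1538] [0.1135 0.2937 0.0759]
```

Buttons measure z = 0.078 at 70 mm spacing, as they should. Move over the wide button.

```bash
python3 -m pendant '[{"tx":4,"ty":10,"tz":-8,"twist":0,"grip":0},{"tx":13,"ty":33,"tz":-15,"twist":0,"grip":0},{"tx":26,"ty":66,"tz":-15,"twist":0,"grip":0},{"tx":39,"ty":101,"tz":-15,"twist":0,"grip":0},{"tx":53,"ty":136,"tz":-15,"twist":0,"grip":0},{"tx":66,"ty":171,"tz":-15,"twist":0,"grip":0},{"tx":78,"ty":202,"tz":-15,"twist":0,"grip":0},{"tx":87,"ty":225,"tz":-15,"twist":0,"grip":0}]'
python3 -m pendant '[{"tx":5,"ty":14,"tz":0,"twist":0,"grip":0},{"tx":12,"ty":31,"tz":0,"twist":0,"grip":0},{"tx":19,"ty":49,"tz":0,"twist":0,"grip":0},{"tx":25,"ty":63,"tz":4,"twist":0,"grip":0},{"tx":27,"ty":69,"tz":12,"twist":0,"grip":0},{"tx":27,"ty":69,"tz":22,"twist":0,"grip":0},{"tx":27,"ty":69,"tz":30,"twist":0,"grip":0},{"tx":27,"ty":69,"tz":30,"twist":0,"grip":0}]'
python3 - <<'E'
from h import *
from scipy.spatial.transform import Rotation as R
for n,o in(("top",(125,190)),("side",(150,230))):
    im=manip.get_image(n)[o[0]:o[0]+110,o[1]:o[1]+150,::-1]
    cv2.imwrite(f"pics/{n}3.png",cv2.resize(im,(400,293),interpolation=cv2.INTER_CUBIC))
cv2.imwrite("pics/pair3.png",np.hstack([cv2.imread("pics/top3.png"),cv2.imread("pics/side3.png")]))
s=manip.get_state();q=s['tool_rot'];M=R.from_quat([q[1],q[2],q[3],q[0]]).as_matrix()
print(s['ee_pos'],M.T@(np.array([.6131,-.2066,.078])-s['ee_pos']))
E
```

```text
time: 9.1
ee_pos: [0.5965, -0.137, 0.1665]
tool_rot: [0.0, 0.997, -0.073, -0.0]
ft_force: [1.0, 0.4, 0.0]
width: -0.002
finger_force: 0.0
time: 9.9
ee_pos: [0.6124, -0.206, 0.1342]
tool_rot: [-0.0, 0.997, -0.073, -0.002]
ft_force: [0.1, 0.3, -0.2]
width: 0.003
finger_force: 0.0
[ 0.6134 -0.2064  0.1362] [-0.0003  0.0002  0.0582]
```

View pics/pair3.png

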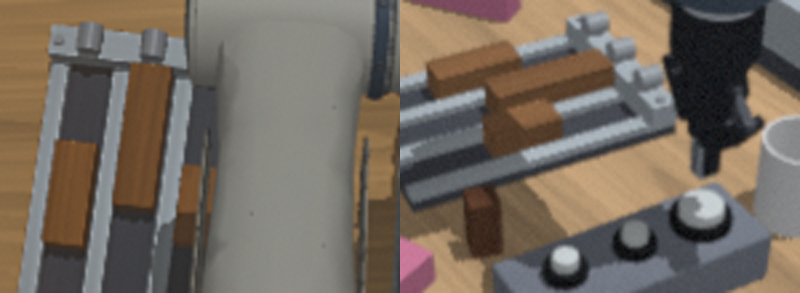

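The long blank sits against the bar at (150,65) in the top crop, and the tips at (705,165) in the side crop are centred above the wide button. Descend to just above it (contact at about 35 mm), then press slowly.

```bash
python3 -m pendant '[{"tx":0,"ty":0,"tz":4,"twist":0,"grip":0},{"tx":0,"ty":0,"tz":10,"twist":0,"grip":0},{"tx":0,"ty":0,"tz":17,"twist":0,"grip":0},{"tx":0,"ty":0,"tz":23,"twist":0,"grip":0},{"tx":0,"ty":0,"tz":28,"twist":0,"grip":0},{"tx":0,"ty":0,"tz":31,"twist":0,"grip":0},{"tx":0,"ty":0,"tz":32,"twist":0,"grip":0},{"tx":0,"ty":0,"tz":32,"twist":0,"grip":0}]'
python3 -m pendant '[{"tx":0,"ty":0,"tz":1,"twist":0,"grip":0},{"tx":0,"ty":0,"tz":2,"twist":0,"grip":0},{"tx":0,"ty":0,"tz":3,"twist":0,"grip":0},{"tx":0,"ty":0,"tz":4,"twist":0,"grip":0},{"tx":0,"ty":0,"tz":5,"twist":0,"grip":0},{"tx":0,"ty":0,"tz":6,"twist":0,"grip":0},{"tx":0,"ty":0,"tz":6.5,"twist":0,"grip":0},{"tx":0,"ty":0,"tz":6.5,"twist":0,"grip":0}]'
```

```text
time: 10.8
ee_pos: [0.6135, -0.2071, 0.1043]
tool_rot: [0.0, 0.997, -0.073, -0.0]
ft_force: [0.2, -1.0, 0.3]
width: -0.001
finger_force: 0.0
time: 11.6
ee_pos: [0.6135, -0.2071, 0.0979]
tool_rot: [0.0, 0.997, -0.073, 0.0]
ft_force: [-1.3, 0.5, 2.1]
width: 0.001
finger_force: 1.3
```

```bash
python3 -m pendant '[{"tx":0,"ty":0,"tz":0.5,"twist":0,"grip":0},{"tx":0,"ty":0,"tz":1,"twist":0,"grip":0},{"tx":0,"ty":0,"tz":1.5,"twist":0,"grip":0},{"tx":0,"ty":0,"tz":2,"twist":0,"grip":0},{"tx":0,"ty":0,"tz":2.5,"twist":0,"grip":0},{"tx":0,"ty":0,"tz":3,"twist":0,"grip":0},{"tx":0,"ty":0,"tz":3.5,"twist":0,"grip":0},{"tx":0,"ty":0,"tz":3.5,"twist":0,"grip":0}]'
```

```text
time: 12.4
ee_pos: [0.6135, -0.2071, 0.0944]
tool_rot: [0.0, 0.997, -0.073, 0.0]
ft_force: [-0.4, 1.8, 3.9]
width: 0.001
finger_force: 2.1
```

```bash
python3 -m pendant '[{"tx":0,"ty":0,"tz":0.3,"twist":0,"grip":0},{"tx":0,"ty":0,"tz":0.6,"twist":0,"grip":0},{"tx":0,"ty":0,"tz":0.9,"twist":0,"grip":0},{"tx":0,"ty":0,"tz":1,"twist":0,"grip":0},{"tx":0,"ty":0,"tz":1,"twist":0,"grip":0},{"tx":0,"ty":0,"tz":1,"twist":0,"grip":0},{"tx":0,"ty":0,"tz":1,"twist":0,"grip":0},{"tx":0,"ty":0,"tz":1,"twist":0,"grip":0}]'
```

```text
time: 13.2
ee_pos: [0.6135, -0.2071, 0.0933]
tool_rot: [0.0, 0.997, -0.073, 0.0]
ft_force: [-0.0, -0.3, 4.2]
width: -0.001
finger_force: 2.4
```

```bash
python3 -m pendant '[{"tx":0,"ty":0,"tz":0.2,"twist":0,"grip":0},{"tx":0,"ty":0,"tz":0.4,"twist":0,"grip":0},{"tx":0,"ty":0,"tz":0.6,"twist":0,"grip":0},{"tx":0,"ty":0,"tz":0.8,"twist":0,"grip":0},{"tx":0,"ty":0,"tz":0.8,"twist":0,"grip":0},{"tx":0,"ty":0,"tz":0.8,"twist":0,"grip":0},{"tx":0,"ty":0,"tz":0.8,"twist":0,"grip":0},{"tx":0,"ty":0,"tz":0.8,"twist":0,"grip":0}]'
```

```text
time: 14.0
ee_pos: [0.6135, -0.2071, 0.0931]
tool_rot: [0.0, 0.997, -0.073, 0.0]
ft_force: [-2.2, 1.4, 7.7]
width: -0.003
finger_force: 3.7
```

The hard end is reached at 7.7 N, so the button is fully down. Now draw back up and move off the button so the cameras can see both parts.

```bash
python3 -m pendant '[{"tx":0,"ty":0,"tz":-2,"twist":0,"grip":0},{"tx":0,"ty":0,"tz":-6,"twist":0,"grip":0},{"tx":0,"ty":0,"tz":-12,"twist":0,"grip":0},{"tx":0,"ty":0,"tz":-25,"twist":0,"grip":0},{"tx":0,"ty":0,"tz":-45,"twist":0,"grip":0},{"tx":0,"ty":0,"tz":-70,"twist":0,"grip":0},{"tx":0,"ty":0,"tz":-95,"twist":0,"grip":0},{"tx":0,"ty":0,"tz":-110,"twist":0,"grip":0}]'
python3 -m pendant '[{"tx":-10,"ty":10,"tz":0,"twist":0,"grip":0},{"tx":-30,"ty":30,"tz":0,"twist":0,"grip":0},{"tx":-55,"ty":50,"tz":0,"twist":0,"grip":0},{"tx":-80,"ty":70,"tz":0,"twist":0,"grip":0},{"tx":-105,"ty":85,"tz":0,"twist":0,"grip":0},{"tx":-125,"ty":95,"tz":0,"twist":0,"grip":0},{"tx":-135,"ty":100,"tz":0,"twist":0,"grip":0},{"tx":-135,"ty":100,"tz":0,"twist":0,"grip":0}]'
python3 - <<'E'
from h import *
T=[manip.get_image(n)[:,:,::-1] for n in("top","side")]
cv2.imwrite("pics/pair4.png",np.hstack([cv2.resize(T[0][125:265,190:390],(400,280),interpolation=cv2.INTER_CUBIC),cv2.resize(T[1][150:290,200:400],(400,280),interpolation=cv2.INTER_CUBIC)]))
E
```

```text
time: 14.8
ee_pos: [0.6138, -0.2073, 0.2053]
tool_rot: [0.0, 0.997, -0.073, 0.001]
ft_force: [-0.1, 0.3, -0.2]
width: -0.002
finger_force: 0.0
time: 15.6
ee_pos: [0.4638, -0.2867, 0.2025]
tool_rot: [-0.0, 0.997, -0.074, -0.0]
ft_force: [0.8, -0.4, -0.4]
width: 0.003
finger_force: 0.0
```

View pics/pair4.png

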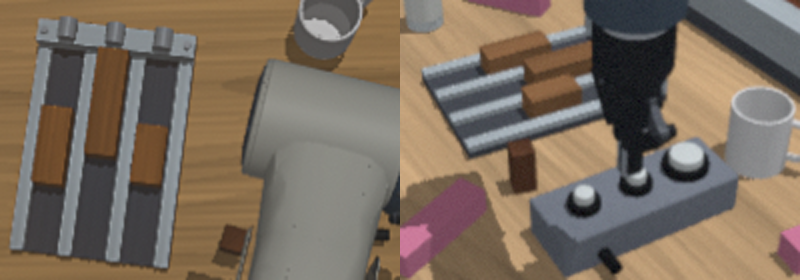

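The blank is flush with the bar at (112,48), the neighbouring blanks and offcut are where they were, the buttons are up, and the arm is clear at 0.2 m.

```bash
python3 -c "
from cell import manip
print(manip.sign_off())"
```

```text
the job is handed in; nothing more can be done
None
```

The longest blank is home against the stop bar, the wide button was pressed fully down and came back up, nothing else was seen to move, and the job was handed in after about 16 s (no verdict was returned).

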